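# Index the setter's rotary table to the red-marked notch

### The job

Index the little rotary table by one step: with a fingertip press the plunger's brass cup down, keep it pressed while you swing the arm round to the next notch on the side marked by the red plug, then let go so that the plunger springs fully up into that notch, and move clear. Do not turn it the other way, do not force or squeeze the cup, and do not pick anything up: the loose ring stays on its post, and the tools and jars around are left where they stand.

Things in the scene. Friction and masses are not known exactly. Their poses are not given: they have to be found in the camera images.
- index_base: fixed steel base of the rotary indexing table; origin on the turning axis at the bench top (z = 0), z up. Foot disc 184 mm across, 8 mm high. On a pedestal the aluminium index plate, 160 mm across, z = 34 to 40 mm, with eight notches 14 mm wide in its edge, every 45 degrees, one at the base's -x, where the arm stands at the start
- post_top (a point): top centre (z = 78 mm), on the turning axis, of the 15 mm thick post on the steel work disc, which is 96 mm across, top at z = 56 mm, and turns above the index plate; one arm 22 mm wide (top at z = 54 mm) reaches out from the disc to the plunger
- rotor (a joint): turning angle (rad) of work disc, arm and plunger about the vertical axis through the base's origin; about 0 at the start (arm along the base's -x), positive anticlockwise seen from above; end stops at +-1.95. Notches at 0, +-0.785, +-1.571. Friction 0.1 N m; stays where it is left. Locked (play about +-0.04) while the plunger is up in a notch
- plunger (a joint): downward travel (m) of the spring plunger at the arm's end: 0 up, 0.013 fully down; about 4 N to start, 8 N fully down. Its 8 mm thick pin sits in a notch when up; beyond 9 mm of travel it is clear under the plate and the table can turn. Let go between notches, it stays down at about 9 mm, and springs up once within about 3 mm of a notch
- cup_floor (a point): centre of the floor, where a fingertip presses, of the plunger's open brass cup: 50 mm across inside, 56 mm outside, rim 10 mm high above this floor. It goes down with the plunger and round with the arm: 88 mm from the turning axis, z = 72 mm when up. Rim and friction carry the arm along with a fingertip moved sideways in the cup
- red_plug_top (a point): top centre (z = 43 mm) of a small red plug, 16 mm across and 3 mm high, fixed on the index plate 58 mm from the axis, in line with the notch to turn to: one step (45 degrees) from the start on one side of the arm or the other. An equal black plug marks the opposite side's notch
- ring_mid (a point): centre of the loose brass ring (25 mm outside, 17.6 mm inside, 7 mm high) lying on the work disc round the post; it rides along and is not to be taken off; at z = 59.5 mm
- bottle_mid (a point): bystander: clear bottle with white cap, 60 mm thick, 150 mm tall, this point half-way up
- blue_box_mid (a point): bystander: pale blue box 70 x 100 x 35 mm, this point at its centre
- graver_mid (a point): bystander: hand tool with black handle, 150 mm long, lying on the bench, this point near its middle
- jar_mid (a point): bystander: amber jar with black lid, 44 mm thick, 45 mm tall, near the index table on the side away from the arm, this point half-way up
- spanner_mid (a point): bystander: steel spanner 120 mm long, lying on the bench beside the index table, this point near its middle
- wax_puck_mid (a point): bystander: green wax disc 48 mm across, 20 mm high, on the bench, this point at its centre
There are look-alikes about, which are no part of the job. What is shaped like the index_base but green is not meant.

How it is judged (in metres and radians):
On the way, in this order (a step that is already met when the one before it is completed fails the run):
1. the plunger is pressed in until its pin is clear of the plate, at the starting notch (value of joint plunger above 0.0085 m and value of joint rotor between -0.2 and 0.2 rad), for 0.02 s.
2. the table is turned to the red-marked notch and the plunger has sprung up into it (((y of red_plug_top in the frame of index_base below 0 m and value of joint rotor between 0.7354 and 0.8354 rad) or (y of red_plug_top in the frame of index_base above 0 m and value of joint rotor between -0.8354 and -0.7354 rad)) and value of joint plunger below 0.002 m), for 0.2 s.
At the end, for the whole second after the job is handed in: The table stands within 0.05 rad of the red-marked notch, 45 degrees from the start, at rest; the plunger is up in it (within 2 mm of fully up); the ring lies on the work disc round its post (centre within 6 mm of the axis, not raised 4.5 mm); bystanders where they were (all of step 2 and horizontal distance between ring_mid and index_base below 0.006 m and height (world z) of ring_mid below 0.064 m and velocity of joint rotor between -0.05 and 0.05 rad/s); the robot touches nothing.
It fails at once if the table is turned more than 0.3 rad away from the red plug ((y of red_plug_top in the frame of index_base below 0 m and value of joint rotor below -0.3 rad) or (y of red_plug_top in the frame of index_base above 0 m and value of joint rotor above 0.3 rad)).
It fails at once if the plunger is forced or squeezed (more than 60 N) (contact force between plunger and the fingers above 60 N or contact force between plunger and the arm above 60 N).
It fails at once if the ring is lifted off the work disc (height (world z) of ring_mid above 0.075 m).
It fails at once if a bystander is displaced by more than 20 mm or lifted (distance of any of bottle_mid, blue_box_mid, graver_mid, jar_mid, spanner_mid, wax_puck_mid from where it was at the start of the episode above 0.02 m).
It also fails if it takes over 32 s, if anything falls off the work surface, if the arm or the gripper's body presses on something with over 40 N, if the wrist force passes 120 N, or if a joint passes its speed limit or range.

### The arm

A 7-joint arm with a two-finger parallel gripper is mounted at the origin on the work surface. World frame = base frame: x ahead of the robot, y to its left, z up, the work surface at z = 0. Lengths are in mm, angles in rad, forces in N, time in s.
With the tool pointing down it reaches from about 400 to 875 mm from the base axis. Payload 4.4 kg.
Tool frame: the origin (TCP) lies on the centre line of the jaws, within the pads' length; the fingertips stand 25 mm ahead of it and the grasp point (between the pads) lies 6 mm ahead of it (ctrl.finger_overhang is the distance from the TCP to the fingertips, in mm); z points along the fingers, y is the line along which they close (so a half turn about z gives the same grasp; the last joint's range is limited). The gripper opens to 85 mm and grips with 20 to 120 N. Pads are 22 mm wide; open, the fingers measure 114 mm over their backs; the gripper's body (76 mm by 85 mm) begins 54 mm behind the grasp point. The pads swing forward as they close: fully open they stand 13 mm farther back than shut.
Start: joints at [-1.192, 0.628, 0.038, 1.517, -0.027, 0.996, -0.02], TCP at [279.66, 586.777, 256.313] pointing down, gripper open.
Joint ranges: [-3.06, 3.06], [-0.37, 2.12], [-1.25, 1.32], [0.18, 2.47], [-1.1, 4.24], [0.23, 1.98], [-2.94, 2.94]. Speed limits (rad/s): [2.57, 2.57, 3.14, 3.14, 3.14, 3.14, 3.14].

### API

Orientations are given as [roll, pitch, yaw] about the fixed x, y, z axes, in that order (R = Rz(yaw) Ry(pitch) Rx(roll)).
In Python, from cell import ctrl gives the robot as it stands. The module is installed in compiled form; this text tells all that it offers.
- The arm moves only by the tool play_rows, never from a script. Its argument "targets" is a list of rows, each a list of 5 numbers: the closure, from 0 (fully open) to 1 (shut), then the shift along the tool's x, y, z in cm, then the turn about the tool's z in degrees. In form: [[gripper, dx, dy, dz, spin], ...]. A call has 1 to 10 rows; each row is the pose to reach, as a shift and turn from the pose commanded when the call began, along the tool's axes at that moment; what a row does not reach only later rows make up. A row lasts 1/10 s, in which the tool goes at most 50 mm and 8.59 degrees, less where a joint would pass 70% of its speed; a pose out of reach is approached as far as the arm can. A call with a gripper value outside its range is refused whole. The fingers move at their own pace and stop on an object; the grip force is fixed at half the most. Time passes only in rows, so rows that repeat a pose let the fingers close. It gives the time, the measured TCP pose, the force, the opening and the grip force at its end, in the units of the state.
- ctrl.read_state(): the state, without advancing time (a new reading comes with each control period).
- ctrl.get_image(name): name is "side" or "top"; returns (picture, depth): 420x560x3 uint8, red, green, blue; 420x560 float32, mm along the optical axis (not along the pixel's ray), 0 where there is no reading.
- ctrl.calibration(name): a dict with "vfov" (degrees; the focal length in pixels is half the picture's height over the tangent of half this angle, whatever the lens; pixels are square), "cx", "cy" (the principal point, pixels), "extrinsics" (4x4, takes a point from camera to world coordinates). Camera axes: x right, y down, z forward; pixel columns grow to the right and rows downward; lengths in mm; the calibration is good to about 2 mm. A picture is of the moment at which its call begins. calibration takes no time and is no camera call.
- ctrl.finish_job(): hands the job in; it is judged then, once.
Trained networks look in the newest picture that a camera, given by its name, has taken for a name from the list of things; names that differ only in an ending like _2 or _b are one class to them, and where a whole thing is asked for, a point or a joint stands for the part that bears it (a point fixed in the world has none). Each returns a list of dicts, best first, with "confidence" (0 to 1); they miss things now and then, are a little off and sometimes report something else, mostly with a low value. They report only what shows in the picture. A call takes as long as a camera call. They do not tell look-alikes from the thing itself.
- ctrl.search_frame(camera, name): "bbox" ([left, top, right, bottom] in pixels, round what is visible of it).
- ctrl.trace(camera, name): "pixels" (420x560 bool, what is visible of it) and "bbox" ([left, top, right, bottom] in pixels, round what is visible of it).
The state is a dict: "clock": time; "qpos": joint angles; "qd": joint speeds; "tau": joint torques, N m; "eef_pos": TCP position; "tool_rot": TCP orientation; "force": force on the tool from outside, world axes, zero at the start; "torque": the same for the moment, N m; "width": finger opening in mm; "gripper_force": force on a finger pad.
Only numpy, scipy, OpenCV 4.12 (cv2) and the standard library are available. Lean on these libraries where they do the work, as an engineer would, in place of code of your own. Each camera call takes 0.05 s, during which the arm holds its last target. There are 200 camera calls.

## Working session

There is one attempt and no reset: what is moved stays moved. The work goes in short steps, Python scripts to look and compute and a tool call to move; the robot and the scene stay as the last step left them, time stands still between calls to the robot, and variables do not carry over. Pictures are saved under pics/ and viewed, at most 10 in all, crops included, and the job is handed in when it is done.

Besides the shell and the picture viewer there is one more tool, called after "Call:" as name([rows], argument=value, ...), one row to a line, values as JSON. play_rows: Moves the arm, as the interface text tells. Its arguments: {"type":"object","properties":{"targets":{"type":"array"}},"required":["targets"]}

```bash
mkdir -p pics
cat > h.py <<'E'
import numpy as np, cv2
from cell import ctrl
def K(n):
    c=ctrl.calibration(n); f=210/np.tan(np.radians(c["vfov"])/2); return f,c["cx"],c["cy"],np.array(c["extrinsics"])
def pts(n,u,v,d):
    f,cx,cy,E=K(n); u,v,d=map(lambda a:np.asarray(a,float),(u,v,d))
    p=np.stack([(u-cx)/f*d,(v-cy)/f*d,d,np.ones_like(d)],-1); return (p@E.T)[...,:3]
def atz(n,u,v,z):
    f,cx,cy,E=K(n); r=E[:3,:3]@np.array([(u-cx)/f,(v-cy)/f,1]); o=E[:3,3]; return o+r*(z-o[2])/r[2]
def proj(n,p):
    f,cx,cy,E=K(n); q=np.linalg.inv(E)@np.append(p,1); return q[0]/q[2]*f+cx,q[1]/q[2]*f+cy
E
python3 - <<'E'
from h import *
print(ctrl.read_state())
for n in("top","side"):
    im,d=ctrl.get_image(n); cv2.imwrite(f"pics/{n}0.png",im[:,:,::-1]); np.save(n+"_d.npy",d); np.save(n+"_i.npy",im)
    print(n,K(n))
    for t in("index_base","cup_floor","red_plug_top","post_top","ring_mid"):
        print(t,[(np.round(r["bbox"]).tolist(),round(r["confidence"],2)) for r in ctrl.search_frame(n,t)])
E
```

```text
{'clock': 0.0, 'qpos': array([-1.19175488,  0.62934605,  0.03846085,  1.51835436, -0.0269817 ,
        0.99627744, -0.02000563]), 'qd': array([ 4.75434888e-06, -2.06307851e-03, -9.87318102e-04, -7.38541309e-04,
        6.28020357e-04, -7.34632629e-05, -1.10155278e-04]), 'tau': array([ 1.40570464e-04, -5.63419461e+01,  1.22629791e+00, -1.93448639e+01,
        1.09810082e-02,  1.05174558e-02,  1.59197054e-05]), 'eef_pos': array([279.4492915 , 586.23880361, 255.39379424]), 'tool_rot': array([-3.13972665e+00,  5.07060808e-05,  2.69674060e+00]), 'force': array([-0.5097764 ,  0.22850141, -0.1362177 ]), 'torque': array([0.05148176, 0.00829118, 0.00235828]), 'gripper_force': 0.0, 'width': 85.03629979443578}
top (np.float64(429.8433927240579), 288.02864211153803, 208.6467717200298, array([[-1.12464243e-01, -9.72381270e-01,  2.04515180e-01,
         3.23174329e+02],
       [-9.93650232e-01,  1.09368436e-01, -2.64151651e-02,
        -1.55930225e+01],
       [ 3.31810642e-03, -2.06187318e-01, -9.78506914e-01,
         1.05955235e+03],
       [ 0.00000000e+00,  0.00000000e+00,  0.00000000e+00,
  
[... 734 characters left out ...]
],
       [-1.80064534e-02, -6.53084134e-01,  7.57071252e-01,
        -1.12950546e+03],
       [-1.69295829e-02, -7.56886311e-01, -6.53327255e-01,
         1.01156879e+03],
       [ 0.00000000e+00,  0.00000000e+00,  0.00000000e+00,
         1.00000000e+00]]))
index_base [([179.0, 159.0, 247.0, 204.0], 0.72), ([254.0, 191.0, 327.0, 239.0], 0.64), ([209.0, 258.0, 292.0, 318.0], 0.55), ([255.0, 188.0, 309.0, 219.0], 0.46)]
cup_floor [([178.0, 156.0, 195.0, 177.0], 0.64), ([254.0, 189.0, 277.0, 215.0], 0.59), ([208.0, 265.0, 230.0, 287.0], 0.57)]
red_plug_top []
post_top [([255.0, 185.0, 313.0, 219.0], 0.95), ([208.0, 265.0, 275.0, 291.0], 0.88), ([180.0, 161.0, 229.0, 186.0], 0.67)]
ring_mid []
```

View pics/top0.png

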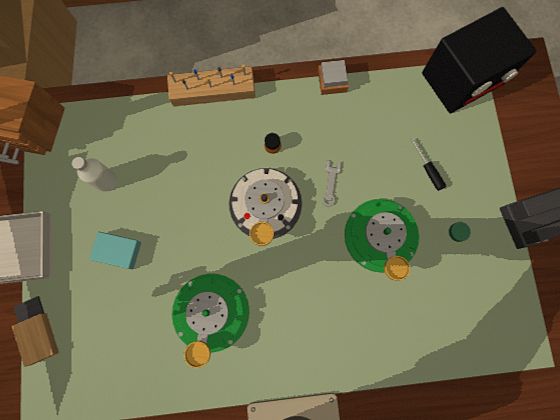

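View pics/side0.png

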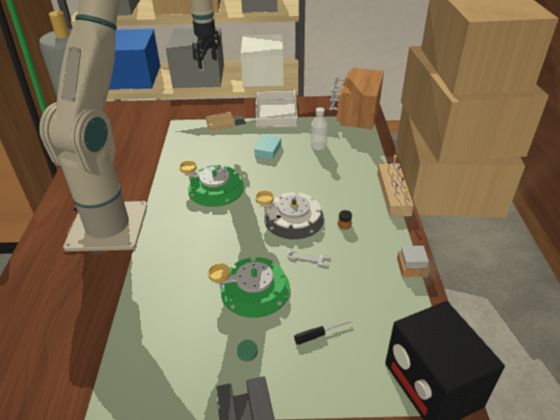

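Run:
```python
from h import *
im=np.load("top_i.npy"); d=np.load("top_d.npy")
c=im[155:260,220:325]; cv2.imwrite("pics/crop.png",cv2.resize(c,(600,600),interpolation=cv2.INTER_CUBIC)[:,:,::-1])
for n in("top","side"):
    im=np.load(n+"_i.npy").astype(int); d=np.load(n+"_d.npy")
    v0,v1,u0,u1=(160,255,225,310) if n=="top" else (180,245,245,335)
    s=np.zeros(d.shape,bool); s[v0:v1,u0:u1]=1
    V,U=np.nonzero(s&(d>0)); P=pts(n,U,V,d[V,U]); C=im[V,U]
    def rep(t,m): print(n,t,m.sum(),np.median(P[m],0).round(1),U[m].mean().round(1),V[m].mean().round(1)) if m.sum() else print(n,t,0)
    red=(C[:,0]>130)&(C[:,1]<70)&(C[:,2]<70); rep("red",red)
    br=(C[:,0]-C[:,2]>80)&(C[:,1]>80); rep("brass",br)
    # cup: brass far from post
    h=P[:,2]; pl=(h>30)&(h<48); 
    A=np.c_[2*P[pl][:,:2],np.ones(pl.sum())]
    rep("plate",pl)
    # height histogram
    print(np.histogram(h,bins=[-10,4,12,30,37,43,50,58,66,74,80,90])[0])
    for name,lo,hi in(("cup",62,95),):
        m=br&(h>lo)&(h<hi); rep(name,m)
        print((P[m].min(0)+P[m].max(0))/2,P[m].min(0),P[m].max(0))
```

```text
top red 28 [529.6  58.5  40.7] 246.5 215.7
top brass 486 [480.8  25.   70.4] 261.2 230.9
top plate 1687 [567.   -0.6  38.1] 265.5 198.5
[3913  733    7  479 1184   50 1134   61  361   92   37]
top cup 446 [479.   25.6  70.7] 261.4 232.8
[510.55725736  25.11198989  73.61061535] [450.68249726  -1.77172485  62.80152307] [570.43201746  51.99570464  84.41970762]
side red 0
side brass 209 [481.1  29.1  74. ] 266.6 197.6
side plate 827 [570.1 -20.   40.4] 294.6 213.1
[2953 1021  154   77  638  134  460  131  120   81   60]
side cup 200 [481.   29.4  74.1] 265.5 197.4
[515.09075761  25.25896267  74.88216245] [454.28775672  -5.73655936  62.35428872] [575.89375849  56.25448471  87.41003618]
```

View pics/crop.png

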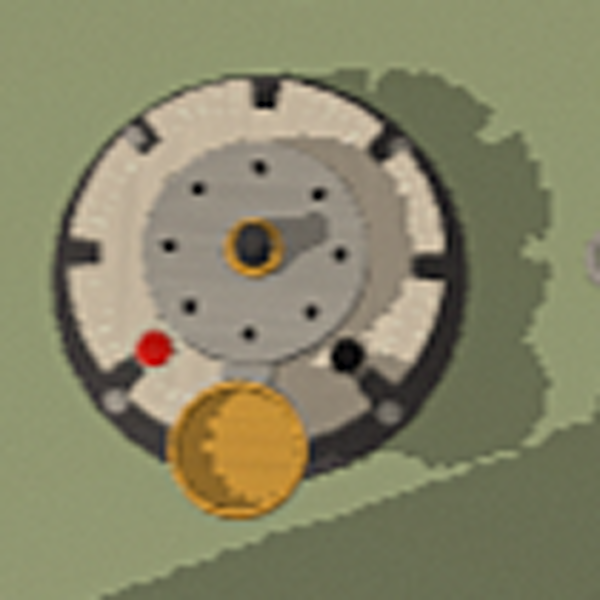

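Run:
```python
from h import *
s=105/600
px=lambda x,y:(220+x*s-.5+s/2,155+y*s-.5+s/2)
for t,x,y,z in(("post",254,243,78),("disc",256,251,56),("red",155,349,43),("black",347,355,43),("plate",255,260,40),("cuprim",238,449,82)):
    print(t,atz("top",*px(x,y),z).round(1))
im=np.load("top_i.npy"); d=np.load("top_d.npy")
V,U=np.mgrid[0:420,0:560]; P=pts("top",U,V,d)
hsv=cv2.cvtColor(im,cv2.COLOR_RGB2HSV)
m=((hsv[...,0]>10)&(hsv[...,0]<30)&(hsv[...,1]>130)); m[:215]=0;m[255:]=0;m[:,:240]=0;m[:,285:]=0
c,_=cv2.findContours(m.astype(np.uint8),0,1); c=max(c,key=cv2.contourArea)
e=cv2.fitEllipse(c); print(e, atz("top",*e[0],82), atz("top",*e[0],80))
ms=((P[...,2]>50)&(P[...,2]<60)); ms[:,:225]=0; ms[:,310:]=0;ms[:160]=0;ms[222:]=0
q=P[ms][:,:2]; print("disc",q.shape,(q.min(0)+q.max(0))/2,q.min(0),q.max(0))
c,_=cv2.findContours(ms.astype(np.uint8),0,1); c=max(c,key=cv2.contourArea); e=cv2.fitEllipse(c); print(e,atz("top",*e[0],56))
# side: cup & post
im=np.load("side_i.npy");hsv=cv2.cvtColor(im,cv2.COLOR_RGB2HSV)
m=((hsv[...,0]>10)&(hsv[...,0]<30)&(hsv[...,1]>130)); m[:185]=0;m[222:]=0;m[:,:245]=0;m[:,284:]=0
v,u=np.nonzero(m);print("sidecup",u.min(),u.max(),v.min(),v.max())
a=1
for g in ((477,30),(481,26),(479,26)): print(g,[np.round(proj("side",(g[0],g[1],z)),1) for z in(72,82)])
```

```text
post [562.1  10.7  78. ]
disc [563.9  10.8  56. ]
red [529.6  57.8  43. ]
black [518.  -22.3  43. ]
plate [563.9  12.1  40. ]
cuprim [477.2  25.6  82. ]
((261.1597900390625, 233.36636352539062), (23.178537368774414, 23.66459083557129), 82.16980743408203) [476.75397765  25.84112867  82.        ] [477.06819028  25.92589989  80.        ]
disc (1158, 2) [560.26403158  10.64277405] [509.66962884 -36.88565019] [610.85843431  58.17119829]
((264.46502685546875, 199.28134155273438), (38.260459899902344, 40.00017547607422), 14.542013168334961) [562.02789803  10.85348894  56.        ]
sidecup 256 272 191 203
(477, 30) [array([263.6, 197.5]), array([263.5, 194.9])]
(481, 26) [array([265. , 198.3]), array([264.8, 195.7])]
(479, 26) [array([264.3, 198.3]), array([264.2, 195.7])]
```

The meant table is the grey and white one at top px (265,200). The two at (382,237) and (210,315) are green look-alikes. The crop confirms it: cup at px (261,233) towards the robot, red plug at (247,216) on the +y side, black plug at (280,217). So the cup must move from about (477,26) clockwise about the axis (563,11) to about (512,83).

Call:
play_rows([
  [1, -3, -3, 0, 0],
  [1, -6.5, -6.5, 0, 0],
  [1, -10, -10, 0, 0],
  [1, -13.5, -13.5, 0, 0],
  [1, -17, -17, 0, 0],
  [1, -20.5, -20.5, 0, 0],
  [1, -24, -24, 0, 0],
  [1, -27.5, -27.5, 0, 0],
  [1, -31, -31, 0, 0],
  [1, -34, -34, 0, 0],
])

```text
clock: 1.6
eef_pos: [441.0, 131.0, 256.7]
tool_rot: [3.141, 0.001, 2.695]
force: [0.3, 0.1, 0.5]
width: -0.0
gripper_force: 0.0
```

Call:
play_rows([
  [1, -3, -3, 2, 0],
  [1, -5.5, -5.5, 5, 0],
  [1, -7.2, -7.2, 8, 0],
  [1, -7.9, -8.1, 10.5, 0],
  [1, -7.9, -8.1, 11.5, 0],
  [1, -7.9, -8.1, 11.5, 0],
  [1, -7.9, -8.1, 11.5, 0],
])

```text
clock: 2.3
eef_pos: [477.1, 27.7, 142.0]
tool_rot: [3.141, 0.0, 2.698]
force: [-0.8, -0.3, 0.3]
width: 0.4
gripper_force: 0.0
```

Run:
```python
from h import *
s=ctrl.read_state(); print({k:s[k] for k in("clock","eef_pos","tool_rot","force","width")},ctrl.finger_overhang)
a=[]
for n,(v,u) in(("top",(225,260)),("side",(185,265))):
    im,d=ctrl.get_image(n); c=im[v-50:v+50,u-65:u+65] if n=="top" else im[v-50:v+50,u-65:u+65]
    a.append(cv2.resize(c,(520,400),interpolation=cv2.INTER_CUBIC))
cv2.imwrite("pics/over.png",cv2.resize(np.hstack(a),(800,308))[:,:,::-1])
```

```text
{'clock': 2.3, 'eef_pos': array([477.07958214,  27.73847168, 142.0123557 ]), 'tool_rot': array([3.14050267e+00, 4.94176165e-04, 2.69849738e+00]), 'force': array([-0.78921949, -0.25473928,  0.28271568]), 'width': 0.4309893596664919} 25.0
```

View pics/over.png

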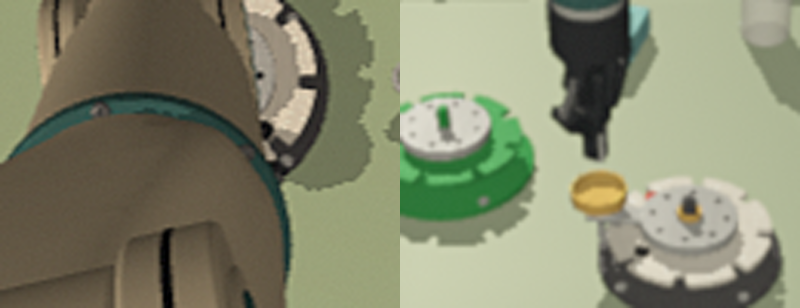

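The side view shows the shut fingers directly above the brass cup (crop about (597,157) over (600,192)). The top view is hidden by the arm. I'll descend and press gently.

Call:
play_rows([
  [1, 0, 0, 1.5, 0],
  [1, 0, 0, 3, 0],
  [1, 0, 0, 4, 0],
  [1, 0, 0, 4.4, 0],
  [1, 0, 0, 4.7, 0],
  [1, 0, 0, 4.9, 0],
  [1, 0, 0, 5.1, 0],
  [1, 0, 0, 5.1, 0],
])

```text
clock: 3.2
eef_pos: [476.7, 26.9, 90.8]
tool_rot: [3.141, -0.0, 2.697]
force: [-1.7, 1.2, 6.4]
width: -0.3
gripper_force: 2.7
```

Call:
play_rows([
  [1, 0, 0, 0.2, 0],
  [1, 0, 0, 0.4, 0],
  [1, 0, 0, 0.5, 0],
  [1, 0, 0, 0.5, 0],
  [1, 0, 0, 0.5, 0],
])

```text
clock: 3.7
eef_pos: [476.7, 26.9, 86.0]
tool_rot: [3.141, 0.0, 2.697]
force: [-1.9, 1.0, 6.9]
width: -0.3
gripper_force: 3.4
```

Run:
```python
import numpy as np
ax=np.array([563,11.]);v=np.array([-86.3,15.9]);y=2.697
def cmds(a):
    a=np.radians(-a);R=np.array([[np.cos(a),-np.sin(a)],[np.sin(a),np.cos(a)]]);d=R@v-v
    return np.round([(d@[np.cos(y),np.sin(y)])/10,(d@[np.sin(y),-np.cos(y)])/10],2)
for a in np.r_[np.arange(2.5,45,2.5),45]: print(a,cmds(a),(cmds(a)-cmds(22.5)).round(2))
```

```text
2.5 [0.09 0.37] [-0.14 -3.05]
5.0 [0.17 0.75] [-0.06 -2.67]
7.5 [0.22 1.13] [-0.01 -2.29]
10.0 [0.27 1.51] [ 0.04 -1.91]
12.5 [0.29 1.89] [ 0.06 -1.53]
15.0 [0.3  2.27] [ 0.07 -1.15]
17.5 [0.29 2.65] [ 0.06 -0.77]
20.0 [0.27 3.04] [ 0.04 -0.38]
22.5 [0.23 3.42] [0. 0.]
25.0 [0.17 3.79] [-0.06  0.37]
27.5 [0.09 4.17] [-0.14  0.75]
30.0 [0.   4.54] [-0.23  1.12]
32.5 [-0.1   4.91] [-0.33  1.49]
35.0 [-0.23  5.27] [-0.46  1.85]
37.5 [-0.37  5.63] [-0.6   2.21]
40.0 [-0.52  5.98] [-0.75  2.56]
42.5 [-0.69  6.32] [-0.92  2.9 ]
45.0 [-0.87  6.66] [-1.1   3.24]
```

Call:
play_rows([
  [1, 0.1, 0.4, 0, 0],
  [1, 0.17, 0.75, 0, 0],
  [1, 0.22, 1.13, 0, 0],
  [1, 0.27, 1.5, 0, 0],
  [1, 0.29, 1.9, 0, 0],
  [1, 0.3, 2.27, 0, 0],
  [1, 0.29, 2.65, 0, 0],
  [1, 0.27, 3.04, 0, 0],
  [1, 0.23, 3.42, 0, 0],
  [1, 0.23, 3.42, 0, 0],
])

```text
clock: 4.7
eef_pos: [490.2, 58.7, 86.2]
tool_rot: [3.14, 0.001, 2.697]
force: [-1.4, 0.9, 6.4]
width: -0.2
gripper_force: 3.4
```

Run:
```python
from h import *
s=ctrl.read_state(); print(s["eef_pos"],s["force"])
im,d=ctrl.get_image("side"); cv2.imwrite("pics/mid.png",cv2.resize(im[145:255,220:360],(700,550),interpolation=cv2.INTER_CUBIC)[:,:,::-1])
```

```text
[490.16226288  58.73836251  86.2033007 ] [-1.43599078  0.90901536  6.35753989]
```

View pics/mid.png

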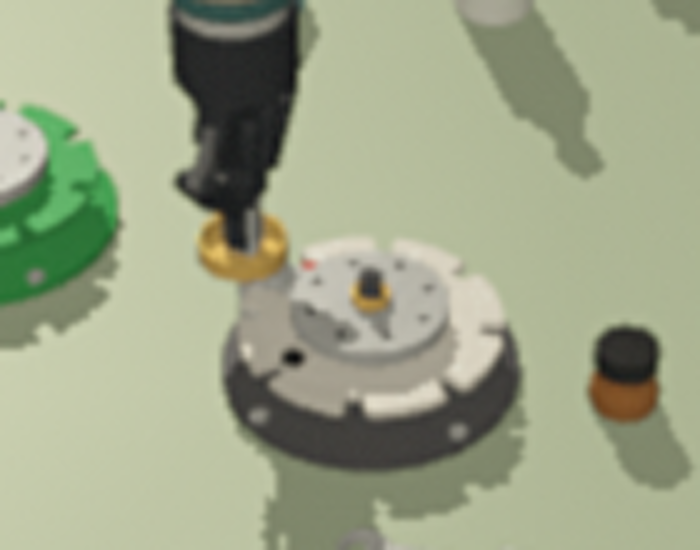

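The cup follows the finger (crop about (243,245)) and the table turns toward the red plug (308,265). I'll continue.

Call:
play_rows([
  [1, -0.06, 0.37, 0, 0],
  [1, -0.14, 0.75, 0, 0],
  [1, -0.23, 1.12, 0, 0],
  [1, -0.33, 1.5, 0, 0],
  [1, -0.46, 1.85, 0, 0],
  [1, -0.6, 2.2, 0, 0],
  [1, -0.75, 2.56, 0, 0],
  [1, -0.92, 2.9, 0, 0],
  [1, -1.08, 3.2, 0, 0],
  [1, -1.08, 3.2, 0, 0],
])

```text
clock: 5.75
eef_pos: [513.9, 83.0, 86.3]
tool_rot: [3.14, 0.002, 2.697]
force: [-1.8, 0.1, 6.5]
width: 0.2
gripper_force: 3.4
```

Run:
```python
from h import *
s=ctrl.read_state(); print(s["clock"],s["eef_pos"],s["force"])
im,d=ctrl.get_image("side"); cv2.imwrite("pics/end.png",cv2.resize(im[145:255,220:360],(700,550),interpolation=cv2.INTER_CUBIC)[:,:,::-1])
old=np.load("side_i.npy")
for i,z in((old,72),(im,61)):
    h=cv2.cvtColor(i,cv2.COLOR_RGB2HSV); m=(h[...,0]>10)&(h[...,0]<30)&(h[...,1]>130); m[:170]=0;m[225:]=0;m[:,:245]=0;m[:,286:]=0
    v,u=np.nonzero(m); print("cup u,v range",u.min(),u.max(),v.min(),v.max())
for a in(170.1,128,125.1,122): 
    p=(563+88*np.cos(np.radians(a)),11+88*np.sin(np.radians(a)))
    print(a,np.round(p,1),np.round(proj("side",(*p,82 if a>150 else 71)),1))
```

```text
5.75 [513.93299596  82.99944066  86.29900188] [-1.81595566  0.13099536  6.51002483]
cup u,v range 256 272 191 203
cup u,v range 267 283 183 195
170.1 [476.3  26.1] [263.3 195.7]
128 [508.8  80.3] [274.1 187.1]
125.1 [512.4  83. ] [275.3 186.6]
122 [516.4  85.6] [276.6 186. ]
```

View pics/end.png

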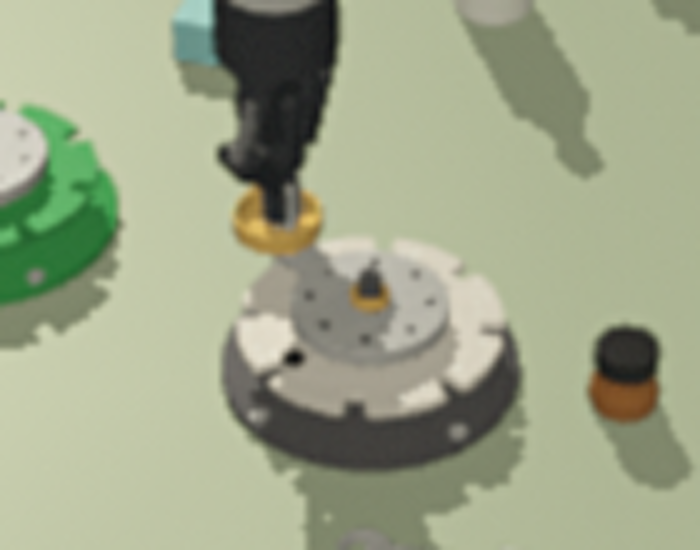

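The cup is now beside the red plug (crop (278,215)). I'll lift a little. If the spring still pushes on the finger, the pin is in the notch.

Call:
play_rows([
  [1, 0, 0, -0.2, 0],
  [1, 0, 0, -0.4, 0],
  [1, 0, 0, -0.5, 0],
  [1, 0, 0, -0.5, 0],
  [1, 0, 0, -0.5, 0],
])

```text
clock: 6.3
eef_pos: [514.0, 83.0, 91.1]
tool_rot: [3.14, 0.002, 2.697]
force: [0.8, 1.7, 7.8]
width: 0.1
gripper_force: 3.6
```

Call:
play_rows([
  [1, 0, 0, -0.3, 0],
  [1, 0, 0, -0.5, 0],
  [1, 0, 0, -0.8, 0],
  [1, 0, 0, -1.5, 0],
  [1, 0, 0, -3, 0],
  [1, 0, 0, -6, 0],
  [1, 0, 0, -10, 0],
  [1, 0, 0, -14, 0],
  [1, 0, 0, -14, 0],
])

```text
clock: 7.2
eef_pos: [515.4, 82.5, 235.1]
tool_rot: [3.137, 0.007, 2.696]
force: [1.1, -0.5, -0.3]
width: 0.1
gripper_force: 0.0
```

Call:
play_rows([
  [1, 2, 4, 0, 0],
  [1, 4, 8, 0, 0],
  [1, 6, 12, 0, 0],
  [1, 8, 16, 0, 0],
  [1, 10, 20, 0, 0],
  [1, 12, 24, 0, 0],
  [1, 12, 27, 0, 0],
  [1, 12, 27, 0, 0],
])

```text
clock: 8.0
eef_pos: [519.6, 382.7, 228.9]
tool_rot: [3.14, -0.002, 2.703]
force: [-0.0, -0.7, -0.1]
width: 0.3
gripper_force: 0.0
```

Run:
```python
from h import *
s=ctrl.read_state(); print(s["clock"],s["eef_pos"],s["force"])
im,d=ctrl.get_image("top"); cv2.imwrite("pics/fin.png",cv2.resize(im[155:260,220:325],(600,600),interpolation=cv2.INTER_CUBIC)[:,:,::-1])
h=cv2.cvtColor(im,cv2.COLOR_RGB2HSV); m=(h[...,0]>10)&(h[...,0]<30)&(h[...,1]>130); m[:203]=0;m[255:]=0;m[:,:225]=0;m[:,285:]=0
c,_=cv2.findContours(m.astype(np.uint8),0,1); c=max(c,key=cv2.contourArea); e=cv2.fitEllipse(c); print(e)
p=atz("top",*e[0],82); print(p,np.degrees(np.arctan2(p[1]-11,p[0]-563)),np.hypot(p[1]-11,p[0]-563))
v,u=np.nonzero(m); P=pts("top",u,v,d[v,u]); print("floor z",np.median(P[:,2]))
```

```text
8.0 [519.62977517 382.74889676 228.85818024] [-0.02186322 -0.73733061 -0.07487112]
((236.29452514648438, 222.2025146484375), (23.142620086669922, 23.1981201171875), 164.31524658203125)
[509.06579317  80.2620475   82.        ] 127.90781496144747 87.784565215459
floor z 70.62842060495927
```

View pics/fin.png

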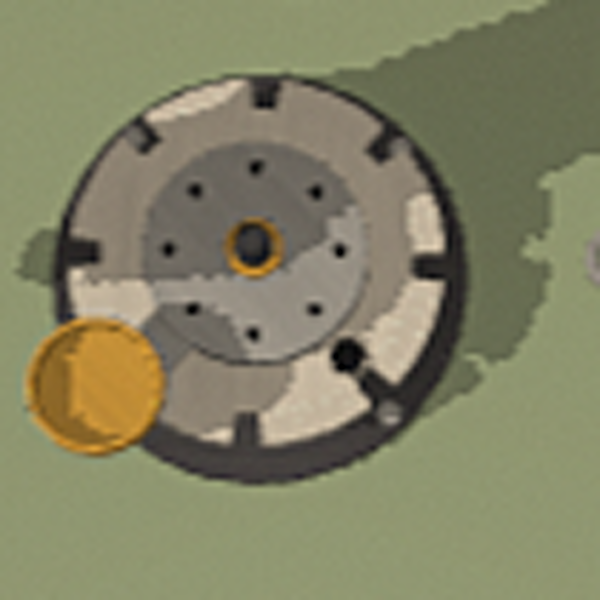

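Run:
```python
from h import *
s=105/600
im,d=ctrl.get_image("top")
px=lambda x,y:(220+x*s-.5+s/2,155+y*s-.5+s/2)
g=lambda x,y,z=40:atz("top",*px(x,y),z)[:2]
T,B,L,R=g(265,92),g(246,428),g(80,251),g(432,266)
a=lambda v:np.degrees(np.arctan2(v[1],v[0]))
print("ax",(T+B)/2,(L+R)/2,"-x dir",a(B-T),"via LR",a(L-R)+90)
# diagonals: notch UL(143,136), UR(385,143)
A,C,D=g(143,136),g(385,143),g(376,383)
print("diag UL-LR",a(A-D)+135, a(A-C)+90)
def darkmid(o): pass
h=cv2.cvtColor(im,cv2.COLOR_RGB2HSV); m=(h[...,0]>10)&(h[...,0]<30)&(h[...,1]>130); m[:190]=0;m[208:]=0;m[:,:255]=0;m[:,275:]=0
v,u=np.nonzero(m); print("ring px",u.mean(),v.mean(),atz("top",u.mean(),v.mean(),63))
```

```text
ax [564.92861782  11.71226298] [564.51007467  11.62998344] -x dir 171.03984487439217 via LR 171.08299288676034
diag UL-LR 171.48644320097821 171.87856613406126
ring px 264.05 198.25 [562.98052559  11.39561689  63.        ]
```

The plunger is up (cup at the same height as at the start), but the table rests at the near side of its play, at about -0.74 rad by measurement. I'll nudge it gently toward the notch centre with a light press.

Call:
play_rows([
  [1, -2, -4.5, 0, 0],
  [1, -4, -9, 0, 0],
  [1, -6, -13.5, 0, 0],
  [1, -8, -18, 0, 0],
  [1, -10, -22.5, 2, 0],
  [1, -11.3, -26, 5, 0],
  [1, -11.84, -27.25, 8, 0],
  [1, -11.84, -27.25, 10, 0],
  [1, -11.84, -27.25, 11.5, 0],
  [1, -11.84, -27.25, 11.5, 0],
])

```text
clock: 9.1
eef_pos: [507.8, 78.6, 113.7]
tool_rot: [-3.138, -0.004, 2.694]
force: [-0.6, 0.5, 0.2]
width: 0.4
gripper_force: 0.0
```

Call:
play_rows([
  [1, 0, 0, 1, 0],
  [1, 0, 0, 1.5, 0],
  [1, 0, 0, 1.9, 0],
  [1, 0, 0, 2.1, 0],
  [1, 0, 0, 2.15, 0],
  [1, 0, 0, 2.15, 0],
])

```text
clock: 9.7
eef_pos: [510.5, 80.9, 94.2]
tool_rot: [3.141, 0.0, 2.697]
force: [-1.1, -0.2, 4.1]
width: 0.3
gripper_force: 2.2
```

Call:
play_rows([
  [1, -0.05, 0.1, 0, 0],
  [1, -0.1, 0.2, 0, 0],
  [1, -0.16, 0.3, 0, 0],
  [1, -0.21, 0.4, 0, 0],
  [1, -0.21, 0.4, 0, 0],
])

```text
clock: 10.2
eef_pos: [514.4, 83.9, 93.9]
tool_rot: [3.141, 0.0, 2.697]
force: [-0.2, -0.2, 4.3]
width: 0.0
gripper_force: 2.4
```

Call:
play_rows([
  [1, 0, 0, -0.3, 0],
  [1, 0, 0, -1, 0],
  [1, 0, 0, -3, 0],
  [1, 0, 0, -6, 0],
  [1, 0, 0, -10, 0],
  [1, 0, 0, -14, 0],
  [1, 0, 0, -14, 0],
])

```text
clock: 10.9
eef_pos: [517.1, 84.3, 238.9]
tool_rot: [3.135, 0.008, 2.697]
force: [0.1, -0.1, 1.6]
width: -0.0
gripper_force: 0.0
```

Call:
play_rows([
  [1, 2, 4, 0, 0],
  [1, 4, 8, 0, 0],
  [1, 6, 12, 0, 0],
  [1, 8, 16, 0, 0],
  [1, 10, 20, 0, 0],
  [1, 12, 24, 0, 0],
  [1, 12, 27, 0, 0],
  [1, 12, 27, 0, 0],
  [1, 12, 27, 0, 0],
])

```text
clock: 11.8
eef_pos: [521.2, 378.8, 232.6]
tool_rot: [-3.139, -0.001, 2.698]
force: [0.2, -0.6, -0.3]
width: 0.0
gripper_force: 0.0
```

Run:
```python
from h import *
im,d=ctrl.get_image("top")
h=cv2.cvtColor(im,cv2.COLOR_RGB2HSV); m=(h[...,0]>10)&(h[...,0]<30)&(h[...,1]>130); m[:203]=0;m[255:]=0;m[:,:225]=0;m[:,285:]=0
c,_=cv2.findContours(m.astype(np.uint8),0,1); c=max(c,key=cv2.contourArea); e=cv2.fitEllipse(c); print(e)
p=atz("top",*e[0],82); print(p,np.degrees(np.arctan2(p[1]-11.5,p[0]-564)))
v,u=np.nonzero(m); P=pts("top",u,v,d[v,u]); print("floor z",np.median(P[:,2]))
s=ctrl.read_state();print(s["clock"],s["eef_pos"],s["qd"].round(3))
```

```text
((235.16769409179688, 220.61746215820312), (21.978931427001953, 23.693471908569336), 172.80258178710938)
[513.06018193  82.52088044  82.        ] 125.65003129903994
floor z 70.5360779752167
11.85 [521.46011777 377.57050408 232.86009371] [ 0.016 -0.017  0.009  0.01  -0.001  0.     0.   ]
```

The table is now within about 0.5° of the notch centre (125.7° against 126.2°), the plunger is up and the arm is clear. Handing in.

```bash
python3 -c "
from cell import ctrl
print(ctrl.finish_job())"
```

```text
the job is handed in; nothing more can be done
None
```

I turned the table one step to the red-marked notch, where the plunger is up and the arm stands clear; the job is handed in at about 12 s, and no verdict was returned.

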